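Check the plate's coating with the pen gauge

ROBOT

A 7-joint arm with a two-finger parallel gripper is mounted at the origin on a cart in front of the work surface, level with it; the furniture and walls round the work are solid. World frame = base frame: x ahead of the robot, y to its left, z up, the work surface at z = 0. Lengths are in m, angles in degrees, forces in N, time in s.
With the tool pointing down it reaches from about 0.35 to 0.9 m from the base axis. Payload 8.1 kg.
Tool frame: the origin (TCP) lies midway between the tips of the shut fingers; the grasp point (between the pads) lies 19 mm behind it; z points along the fingers, y is the line along which they close (so a half turn about z gives the same grasp; the last joint's range is limited). The gripper opens to 85 mm and grips with 20 to 120 N. Pads are 22 mm wide; open, the fingers measure 114 mm over their backs; the gripper's body (76 mm by 85 mm) begins 54 mm behind the grasp point. The pads swing forward as they close: fully open they stand 13 mm farther back than shut.
Start: joints at [-75.837, 24.895, 1.432, 90.138, -0.665, 64.973, -4.303], TCP at [0.214, 0.587, 0.231] pointing down, gripper open.
Joint ranges: [-149.89, 149.89], [-25.12, 119.58], [-72.63, 75.52], [4.76, 147.25], [-75.54, 255.54], [6.69, 114.76], [-157.13, 157.13]. Speed limits (degrees/s): [127.2, 127.2, 172.46, 172.46, 180, 180, 180].

INTERFACE

Orientations are given as a 3x3 rotation matrix whose columns are the frame's x, y, z axes.
In Python, from cell import bot, jaws, solver, snapshot gives the robot as it stands. Calls block until the motion is done:
- bot.goto(position, orientation): joint-space move of the TCP to a pose.
- bot.movel(position, speed=0.15, orientation=None, contact_N=None): straight line of the TCP; orientation=None keeps the orientation; speed is the mean speed in m/s. With contact_N (N) it stops when the force on the tool has changed by that much, and returns True; else False.
- bot.move_j(angles): joint-space move.
- jaws.move_gripper(opening): finger opening in m; the grip force is fixed at half the most; returns when the fingers have stopped.
- bot.wait(seconds).
- solver.inverse_kinematics(position, orientation): joint angles nearest the present ones, or None.
- snapshot(name): name is "scene" or "top" or "wrist"; returns a dict with "image" (480x640x3 uint8, red, green, blue), "fx", "fy", "cx", "cy" (pixels), "view" (4x4, takes a point from world to camera coordinates). Camera axes: x right, y down, z forward; pixel columns grow to the right and rows downward; lengths in m; the calibration is good to about 2 mm. The wrist camera is an equidistant fisheye: a pixel r from the principal point sees the ray r / f radians off the axis. A picture is of the moment at which its call begins. There is no depth.
A pose or a line that the arm cannot do raises bot.IKError and nothing moves.
- bot.sign_off(): hands the job in; it is judged then, once.
Readings, each from a call of its own:
- bot.get_t(): time.
- bot.get_joints(): joint angles.
- bot.get_dq(): joint speeds.
- bot.get_joint_torque(): joint torques, N m.
- bot.get_tcp_pos(): TCP position.
- bot.get_tcp_rot(): TCP orientation.
- bot.get_ft_force(): force on the tool from outside, world axes, zero at the start.
- bot.get_torque(): the same for the moment, N m.
- bot.get_opening(): finger opening in m.
- bot.get_grasp_force(): force on a finger pad.
Only numpy, scipy, OpenCV 4.12 (cv2) and the standard library are available. Lean on these libraries where they do the work, as an engineer would, in place of code of your own. Each camera call takes 0.05 s, during which the arm holds its last target. There are 200 camera calls.

TASK

Check the coating of the sloping slide-drying plate. First take the petri dish off it and set it down gently, flat and wholly on the round cork mat; then take the orange pen gauge out of its blue holder and hold its sprung tip on the marked spot, inside the yellow ring, with the gauge square to the sloping face and the tip pressed about half-way in. Finish while still holding the gauge like that, keep the push light throughout, and leave the other things on the bench where they are.

Things in the scene. Friction and masses are not known exactly. Their poses are not given: they have to be found in the camera images.
- spot (a point): the marked spot: dot in a yellow ring 28 mm across, in the middle of the dark sloping face (116 mm along the slope, 130 mm wide) of a white slide-drying plate. On the face, 55 mm above the bench; z points straight out of the face, x uphill along it, y level across it. The dish hides it at the start
- plate: the slide-drying plate, fixed; origin on the bench under the spot, z up, -x its low front. Its face slopes 20 degrees, falling to the front, with a lip 5 mm high along the lower edge. To its left stands a tall white cycler, 0.4 m high, whose nearest corner is at about x 0.49, y -0.01: go round it
- dish_center (a point): centre of the closed clear petri dish (58 mm across, 15 mm high, 30 g) that at the start lies flat on the slope over the spot, its middle up to 15 mm to either side of the spot; z is the dish's axis
- dish: the same petri dish, origin at the middle of its underside, z up through the lid
- mat_top (a point): centre of the top of a round cork mat, 110 mm across and 5 mm thick, fixed on the bench
- gauge_grip (a point): middle of the handle of the pen-type coating gauge, which stands upright in its holder, resting on the handle's lower end. Round orange handle 22 mm across, from 45 mm below to 46 mm above this point; z is the gauge's axis, away from its tip. The foot's end is 100 mm below this point when not pressed
- gauge: the same gauge, same origin and axes; 80 g. Below the handle a steel stem 10 mm across and 40 mm long, then a thin yellow sprung tip with a flat dark foot 9 mm across. Lift it at least 60 mm straight up to free it from the holder
- tip (a point): centre of the end of the gauge's foot (moves with the sprung tip)
- plunger (a joint): how far the gauge's sprung tip is pressed in: 0 out, 0.012 m fully in; the push grows from 0.6 N (just touching) to 4.2 N (fully in), 0.3 N a mm. Half in, the yellow part of the tip shows half its length (6 of 12 mm)
- holder_top (a point): centre of the top of the gauge's blue holder block, 50x50 mm, 60 mm high on a grey foot 66x66 mm, fixed, at the mouth of its 14 mm hole
- tall_beaker: bystander: tall glass beaker, 77x82x157 mm; origin at the middle of its underside. Leave alone
- cylinder: bystander: measuring cylinder, 75x83x266 mm; origin at the middle of its underside. Leave alone
- flask: bystander: conical flask with blue stopper, 105x104x196 mm; origin at the middle of its underside. Leave alone
- tips: bystander: green pipette-tip box with a clear lid, 76x118x72 mm; origin at the middle of its underside. Leave alone
- timer: bystander: white square lab timer, 62x62x20 mm; origin at the middle of its underside. Leave alone
- dish2: bystander: second petri dish, lying directly on the bench (not the one to move), 58x58x15 mm; origin at the middle of its underside. Leave alone
- pen: bystander: blue marker, 12x125x11 mm; origin at the middle of its underside. Leave alone

How it is judged:
By the outcome, as a careful person would: the job done as asked, in the order asked, and still so for the second after the job is handed in, while the arm keeps its last pose, push and grip.
It also fails if it takes over 58 s, if anything falls off the work surface, if the arm or the gripper's body presses on something with over 40 N, if the wrist force passes 120 N, or if a joint passes its speed limit or range.

## Working session

There is one attempt and no reset: what is moved stays moved. The work goes in short steps, each a Python script; the robot and the scene stay as the last script left them, time stands still between calls to the robot, and variables do not carry over. Pictures are saved under pics/ and viewed, at most 10 in all, crops included, and the job is handed in when it is done.

```bash
ls; mkdir -p pics
python3 - <<'E'
from cell import bot, jaws, solver, snapshot
import cv2,numpy as np
for n in ("scene","top"):
    s=snapshot(n); cv2.imwrite(f"pics/{n}0.png",s["image"][:,:,::-1]); print(n,s["fx"],s["fy"],s["cx"],s["cy"]); print(np.round(s["view"],4).tolist())
    np.savez(f"{n}0.npz",**s)
print(bot.get_t(),bot.get_tcp_rot(),bot.get_opening())
E
```

```text
pics
scene 460.73972202264724 460.73972202264724 316.9469874747505 242.38435957296772
[[0.8881, -0.4597, 0.0043, -0.6196], [-0.2241, -0.4412, -0.869, 0.0565], [0.4013, 0.7708, -0.4948, 0.9456], [0.0, 0.0, 0.0, 1.0]]
top 441.5397257115946 441.5397257115946 325.22601408095863 242.90502313320874
[[-0.013, -0.9999, 0.0029, -0.3501], [-0.9952, 0.0126, -0.0975, 0.5626], [0.0975, -0.0041, -0.9952, 0.8931], [0.0, 0.0, 0.0, 1.0]]
0.1 [[-9.39425523e-01  3.42752903e-01 -3.67808842e-04]
 [ 3.42753078e-01  9.39424537e-01 -1.36610087e-03]
 [-1.22706386e-04 -1.40941763e-03 -9.99998999e-01]] 0.08546259432063014
```

View pics/scene0.png

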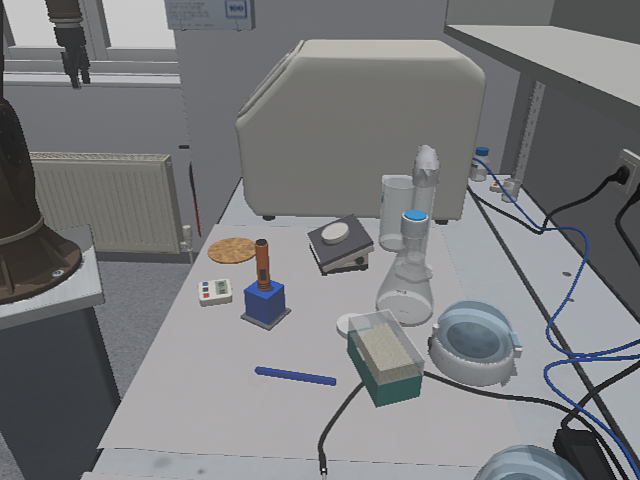

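View pics/top0.png

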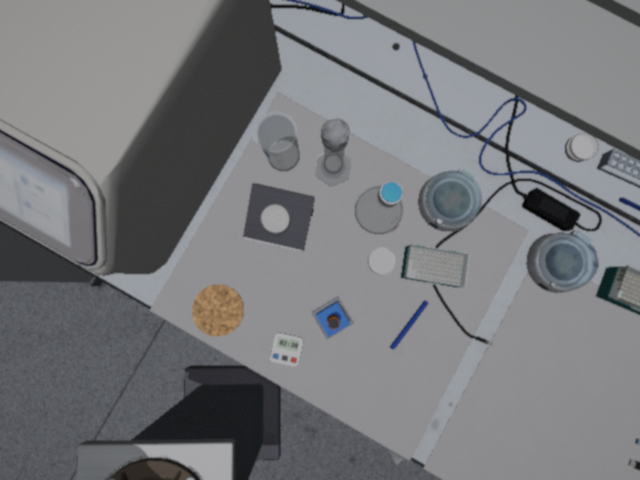

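The top view shows the plate quad at about (280,217) with the dish at (275,219), the mat at (218,310), the holder at (333,318) and the cylinder just right of the plate at (335,150). In the scene view the gauge handle runs from (261,240) to (263,290). Next I'll measure these.

```bash
cat > h.py <<'E'
import numpy as np,cv2
def ray(s,uv):
    V=s["view"];R,t=V[:3,:3],V[:3,3]
    d=R.T@np.array([(uv[0]-s["cx"])/s["fx"],(uv[1]-s["cy"])/s["fy"],1.]);return -R.T@t,d/np.linalg.norm(d)
def onz(s,uv,z):
    c,d=ray(s,uv);return c+d*(z-c[2])/d[2]
def tri(s1,uv1,s2,uv2):
    c1,d1=ray(s1,uv1);c2,d2=ray(s2,uv2)
    k=np.linalg.lstsq(np.c_[d1,-d2],c2-c1,rcond=None)[0];p,q=c1+k[0]*d1,c2+k[1]*d2
    return (p+q)/2,np.linalg.norm(p-q)
def big(m,n=1):
    c=cv2.findContours(m.astype(np.uint8),cv2.RETR_EXTERNAL,cv2.CHAIN_APPROX_NONE)[0]
    return sorted(c,key=cv2.contourArea)[::-1][:n]
def hsv(s): return cv2.cvtColor(s["image"],cv2.COLOR_RGB2HSV).astype(int)
E
python3 - <<'E'
from h import *
T=dict(np.load("top0.npz"));S=dict(np.load("scene0.npz"))
H=hsv(T);h,sa,v=H[...,0],H[...,1],H[...,2]
yy,xx=np.mgrid[:480,:640]
def box(a,b,c,d): return (xx>=a)&(xx<=b)&(yy>=c)&(yy<=d)
np.set_printoptions(precision=4,suppress=True)
print("cam",ray(T,(320,240))[0],ray(S,(320,240))[0])
m=(sa>70)&(h>5)&(h<25)&box(185,250,275,345); e=cv2.fitEllipse(big(m)[0]);print("mat",e,onz(T,e[0],.005))
m=(h>105)&(h<128)&(sa>130)&box(305,365,290,345); c=cv2.convexHull(big(m)[0]);r=cv2.minAreaRect(c);print("holder top",r,onz(T,r[0],.06)); print(np.array([onz(T,p,.06)for p in cv2.boxPoints(r)]))
# plate
g=v; print(v[180:256:3,278].tolist()); print(v[217,236:325:3].tolist())
m=(v<100)&box(240,318,180,252); c=big(m)[0]; hu=cv2.convexHull(c); q=cv2.approxPolyDP(hu,4,True)[:,0];print("plate",q.tolist(),cv2.contourArea(hu))
m=(v>135)&box(255,295,200,238); c=big(m)[0];e=cv2.fitEllipse(c);print("dish",e)
# scene orange
H=hsv(S);m=(H[...,0]<18)&(H[...,1]>110)&box(245,280,230,300)
c=big(m)[0];print("handle scene",cv2.minAreaRect(c),cv2.boundingRect(c))
im=T["image"][170:350,180:370,::-1];im2=S["image"][200:340,215:405,::-1]
o=np.vstack([cv2.resize(im[:100],(760,400),interpolation=2)[0:0],cv2.resize(im[5:85,50:150],(500,400),interpolation=cv2.INTER_CUBIC)])
o2=cv2.resize(im2[:,:],(760,560),interpolation=cv2.INTER_CUBIC)
cv2.imwrite("pics/c1.png",o);cv2.imwrite("pics/c2.png",o2)
E
```

```text
cam [ 0.4683 -0.3535  0.9447] [ 0.1834 -0.9888  0.5196]
mat ((217.329833984375, 309.9796447753906), (49.5454216003418, 51.0879020690918), 38.60043716430664) [ 0.4213 -0.1284  0.005 ]
holder top ((332.48529052734375, 318.808837890625), (25.210290908813477, 24.352798461914062), 59.03623962402344) [ 0.4037 -0.3696  0.06  ]
[[ 0.4131 -0.3361  0.06  ]
 [ 0.4372 -0.3779  0.06  ]
 [ 0.3944 -0.4029  0.06  ]
 [ 0.3706 -0.3613  0.06  ]]
[146, 145, 145, 80, 76, 80, 77, 78, 104, 159, 161, 160, 162, 161, 160, 161, 159, 147, 72, 76, 78, 85, 148, 147, 147, 144]
[146, 147, 147, 132, 78, 77, 77, 77, 104, 162, 161, 162, 163, 160, 164, 162, 163, 158, 79, 80, 81, 81, 81, 79, 80, 133, 147, 147, 145, 147]
plate [[253, 184], [313, 197], [303, 249], [244, 235]] 3405.0
dish ((274.7142639160156, 218.12530517578125), (25.95479965209961, 26.87845230102539), 128.63580322265625)
handle scene ((256.85540771484375, 260.89691162109375), (45.041656494140625, 22.576297760009766), 86.8201675415039) (245, 239, 25, 45)Traceback (most recent call last):
  File "<stdin>", line 18, in <module>
    return _nx.concatenate(arrs, 0, dtype=dtype, casting=casting)
           ~~~~~~~~~~~~~~~^^^^^^^^^^^^^^^^^^^^^^^^^^^^^^^^^^^^^^^
ValueError: all the input array dimensions except for the concatenation axis must match exactly, but along dimension 1, the array at index 0 has size 760 and the array at index 1 has size 500
```

Run:
```python
from h import *
T=dict(np.load("top0.npz"));S=dict(np.load("scene0.npz"))
np.set_printoptions(precision=4,suppress=True)
im=T["image"][...,::-1];im2=S["image"][...,::-1]
a=cv2.resize(im[170:270,230:330],(400,400),interpolation=cv2.INTER_CUBIC)
b=cv2.resize(im2[205:305,290:390],(400,400),interpolation=cv2.INTER_CUBIC)
c=cv2.resize(im2[230:330,230:330],(400,400),interpolation=cv2.INTER_CUBIC)
cv2.imwrite("pics/c1.png",np.hstack([a,b]))
# plate quad from min-area rect + edge line fits
yy,xx=np.mgrid[:480,:640]
v=hsv(T)[...,2]; m=(v<112)&(xx>240)&(xx<318)&(yy>180)&(yy<252)
r=cv2.minAreaRect(big(m)[0]);print(r);B=cv2.boxPoints(r);print(B)
P=[];
for p in B: z=.0748 if p[1]<217 else .0352; P.append(onz(T,p,z))
P=np.array(P);print(P,P.mean(0))
for i in range(4):
    d=P[(i+1)%4]-P[i];print(np.linalg.norm(d),np.degrees(np.arctan2(d[1],d[0])))
print("dish top",onz(T,(274.71,218.13),.0691))
```

```text
((278.2955322265625, 215.9054412841797), (65.54334259033203, 54.81349563598633), 12.724355697631836)
[[240.2921 235.4208]
 [252.3653 181.9535]
 [316.299  196.3901]
 [304.2257 249.8574]]
[[ 0.5752 -0.1815  0.0352]
 [ 0.6782 -0.2126  0.0748]
 [ 0.6472 -0.3404  0.0748]
 [ 0.5435 -0.3137  0.0352]] [ 0.611 -0.262  0.055]
0.11463268959209036 -16.78618524658523
0.13159529277196386 -103.6191923406843
0.11418915605295658 165.52468809725465
0.13593854004615652 76.51585793250109
dish top [ 0.6052 -0.2566  0.0691]
```

View pics/c1.png

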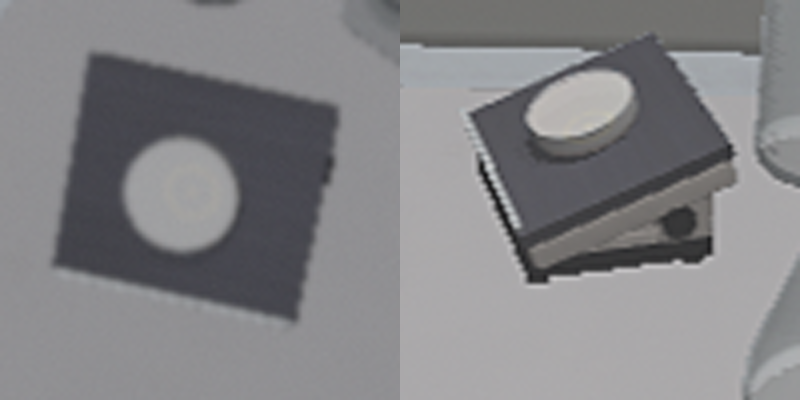

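The left crop shows the plate corners at (253,183), (314.5,196.5), (304,250.5) and (243,236). The dish is left of centre and uphill is at about -14° yaw. I'll retract and sweep around the cycler, then hover over the dish.

```bash
cat >> h.py <<'E'
YAW=np.radians(-14.5);SL=np.radians(20)
def plate(yaw=YAW):
    u=np.array([np.cos(yaw)*np.cos(SL),np.sin(yaw)*np.cos(SL),np.sin(SL)]); l=np.array([-np.sin(yaw),np.cos(yaw),0]); return u,l,np.cross(u,l)
def down(R_normal_y,n,sgn=1):
    y=sgn*R_normal_y; z=-n; return np.c_[np.cross(y,z),y,z]
E
python3 - <<'E'
from h import *
from cell import bot, jaws, solver, snapshot
np.set_printoptions(precision=3,suppress=True)
u,l,n=plate(); dish=np.array([.610,-.258,.055])
R={s:down(l,n,s) for s in(1,-1)}
for s in R: print(s,solver.inverse_kinematics(dish+n*.12,R[s]),solver.inverse_kinematics(dish,R[s]))
R0=bot.get_tcp_rot()
def rz(a): c,s=np.cos(a),np.sin(a);return np.array([[c,-s,0],[s,c,0],[0,0,1]])
p1=np.array([.13,.37,.36]); print(solver.inverse_kinematics(p1,R0))
for s in R:
    y=s*np.array([0,1.,0]);print(s,solver.inverse_kinematics([.39,-.08,.36],down(y,np.array([0,0,1.]))))
E
```

```text
1 [ -4.381  20.209  31.056 115.447 -27.552  29.72  120.804] [ 17.762  31.316   1.959 113.625 -10.032  15.353 103.973]
-1 [  1.064  19.415  23.767 115.045 -21.907  28.775 -64.647] [  4.611  32.479  20.255 114.751 -42.582  18.794 -45.726]
[-78.241  -2.656  -0.203 106.629  -0.015  76.108  -8.485]
1 [-48.187  -8.315  46.979 108.775   6.229  76.994  87.082]
-1 [-52.87   -9.544  50.464 108.916   7.532  77.3   -94.464]
```

Run:
```python
from h import *
from cell import bot, jaws, solver, snapshot
np.set_printoptions(precision=3,suppress=True)
u,l,n=plate(); dish=np.array([.610,-.258,.055])
R=down(l,n,-1)
bot.movel([.13,.37,.36],0.25)
q=np.array(bot.get_joints()); q[0]=8; q[6]=-80; bot.move_j(q)
print(bot.get_t(),bot.get_tcp_pos(),bot.get_tcp_rot())
print(solver.inverse_kinematics([.45,-.26,.32],R),solver.inverse_kinematics(dish+n*.10,R),solver.inverse_kinematics(dish,R))
```

```text
3.2417 [ 0.38  -0.1    0.359] [[ 0.999  0.054 -0.001]
 [ 0.054 -0.999  0.   ]
 [-0.001 -0.    -1.   ]]
[ 17.25   -0.361   9.926 113.174  -5.737  47.776 -74.183] [ 16.306  20.747   4.123 114.09   -7.704  25.48  -78.212] [ 17.946  31.316   1.707 113.609  -9.525  15.344 -76.501]
```

Run:
```python
from h import *
from cell import bot, jaws, solver, snapshot
np.set_printoptions(precision=3,suppress=True)
u,l,n=plate(); dish=np.array([.610,-.258,.055])
R=down(l,n,-1)
bot.goto([.45,-.26,.32],R)
bot.movel(dish+n*.10,0.25,R)
s=snapshot("wrist");np.savez("w1.npz",**s);cv2.imwrite("pics/w1.png",s["image"][...,::-1])
print(bot.get_t(),bot.get_tcp_pos(),dish+n*.1,s["fx"],s["cx"],s["cy"],bot.get_ft_force());print(ray(s,(s["cx"],s["cy"])))
```

```text
5.025 [ 0.577 -0.25   0.15 ] [ 0.577 -0.249  0.149] 371.64829954431775 324.9127523445797 236.32422215299297 [ 0.288  0.123 -0.297]
(array([ 0.59 , -0.252,  0.307]), array([ 0.081, -0.02 , -0.997]))
```

View pics/w1.png

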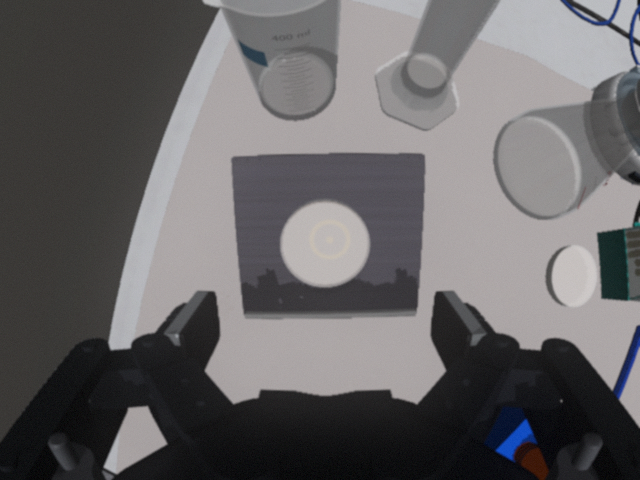

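The wrist view shows the plate square to the jaws, the dish at about (325,244), and the ring showing through it at (330,239). I'll refine with fisheye rays.

```bash
cat >> h.py <<'E'
def wray(s,uv):
    V=s["view"];R,t=V[:3,:3],V[:3,3];a=np.array([uv[0]-s["cx"],uv[1]-s["cy"]]);r=np.hypot(*a);th=r/s["fx"]
    d=R.T@np.append(a/max(r,1e-9)*np.sin(th),np.cos(th));return -R.T@t,d
def wpl(s,uv,p0,n):
    c,d=wray(s,uv);return c+d*((p0-c)@n)/(d@n)
E
python3 - <<'E'
from h import *
np.set_printoptions(precision=4,suppress=True)
s=dict(np.load("w1.npz"));T=dict(np.load("top0.npz"));u,l,n=plate();p0=np.array([.611,-.263,.055])
H=hsv(s);yy,xx=np.mgrid[:480,:640]
m=(H[...,2]>135)&(xx>275)&(xx<375)&(yy>195)&(yy<292);e=cv2.fitEllipse(cv2.convexHull(big(m)[0]));print(e)
for hh in(.015,): print("dish",wpl(s,e[0],p0+n*hh,n)-hh*n)
m=(H[...,1]>22)&(H[...,0]>18)&(H[...,0]<35)&(xx>300)&(xx<360)&(yy>212)&(yy<268);c=np.argwhere(m)[:,::-1];print(len(c));
b=cv2.minEnclosingCircle(np.ascontiguousarray(c,dtype=np.float32));print(b, "spot",wpl(s,b[0],p0,n))
Q=[wpl(s,p,p0,n) for p in[(232,156),(424,153),(417,313),(244.5,315)]];Q=np.array(Q);print(Q,Q.mean(0))
for i in range(4): d=Q[(i+1)%4]-Q[i];print(np.linalg.norm(d),np.degrees(np.arctan2(d[1],d[0])))
E
```

```text
((324.5771484375, 243.61489868164062), (85.4080581665039, 88.92150115966797), 87.29695129394531)
dish [ 0.6101 -0.2571  0.0542]
24
((329.67510986328125, 239.10386657714844), 19.090274810791016) spot [ 0.6082 -0.2602  0.0537]
[[ 0.6767 -0.2106  0.0734]
 [ 0.6467 -0.3351  0.0741]
 [ 0.5394 -0.3103  0.0341]
 [ 0.5704 -0.185   0.0336]] [ 0.6083 -0.2603  0.0538]
0.12803077930089873 -103.57648286580483
0.11714943740294069 166.98632701207882
0.12902007183322117 76.09493300864347
0.11635908825776495 -13.527793172672533
```

```bash
sed -i 's/YAW=np.radians(-14.5)/YAW=np.radians(-13.6)/' h.py
python3 - <<'E'
from h import *
from cell import bot, jaws, solver, snapshot
np.set_printoptions(precision=3,suppress=True)
u,l,n=plate(); dish=np.array([.6098,-.257,.055]);R=down(l,n,-1)
bot.movel(dish+n*.05,0.2,R)
print(bot.movel(dish-n*.002,0.06,contact_N=4),bot.get_tcp_pos()-dish)
jaws.move_gripper(0.05);print(bot.get_opening(),bot.get_grasp_force(),bot.get_ft_force())
s=snapshot("wrist");cv2.imwrite("pics/w2.png",s["image"][...,::-1]);print(bot.get_t())
E
```

```text
False [ 0.001 -0.    -0.002]
0.05575527671006492 61.402047872543335 [-5.342  1.337  9.087]
6.9
```

View pics/w2.png

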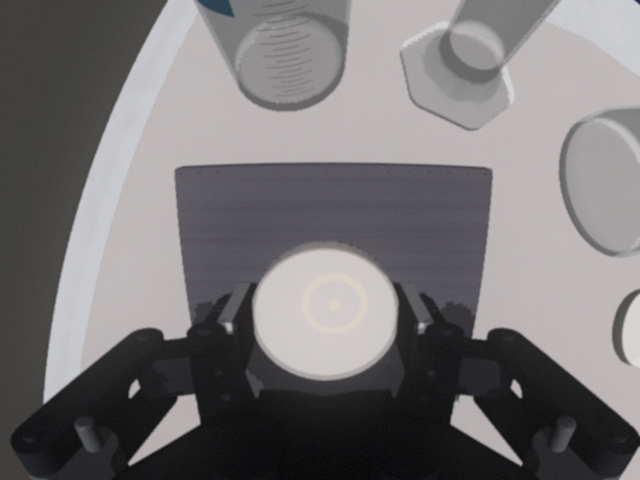

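The jaws hold the dish squarely across its middle. Next I'll lift it and place it on the mat.

Run:
```python
from h import *
from cell import bot, jaws, solver, snapshot
np.set_printoptions(precision=4,suppress=True)
u,l,n=plate();R=down(l,n,-1);Rd=down(l,np.array([0,0,1.]),-1);mat=np.array([.4213,-.1284,.005])
p=np.array(bot.get_tcp_pos());bot.movel(p+n*.03,0.05);bot.movel(p+n*.12,0.2)
print(bot.get_opening(),bot.get_grasp_force(),bot.get_ft_force())
bot.movel(mat+[0.0,0,.16],0.25,Rd);bot.movel(mat+[0,0,.022],0.15);bot.wait(.3)
f0=np.array(bot.get_ft_force())
print(bot.movel(mat+[0,0,-.006],0.012,contact_N=1.5),bot.get_tcp_pos(),bot.get_ft_force()-f0)
print(bot.get_t())
s=snapshot("wrist");np.savez("w3.npz",**s);cv2.imwrite("pics/w3.png",s["image"][...,::-1])
```

```text
0.05541178413494628 63.36438059806824 [ 1.2459  0.0743 -0.0256]
True [ 0.4213 -0.1284  0.0036] [-0.9119 -0.7195  7.2826]
12.275
```

View pics/w3.png

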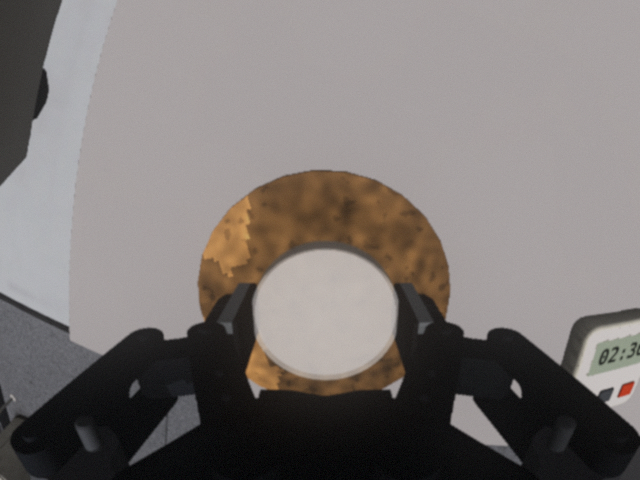

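The dish sits flat and fully inside the mat. I'll release it and look over the gauge.

Run:
```python
from h import *
from cell import bot, jaws, solver, snapshot
np.set_printoptions(precision=4,suppress=True)
u,l,n=plate();Rd=down(l,np.array([0,0,1.]),-1)
jaws.move_gripper(0.085);p=np.array(bot.get_tcp_pos());bot.movel(p+[0,0,.05],.1);bot.movel(p+[0,0,.25],.3)
bot.movel([.40,-.37,.25],.3,Rd)
s=snapshot("wrist");np.savez("w4.npz",**s);cv2.imwrite("pics/w4.png",s["image"][...,::-1])
s=snapshot("top");np.savez("top1.npz",**s)
print(bot.get_t(),bot.get_opening(),solver.inverse_kinematics([.404,-.37,.09],Rd))
```

```text
15.2583 0.08493010224608862 [ 24.8117  27.5393  16.5415 111.0017 -11.1327  42.9822 -55.8423]
```

View pics/w4.png

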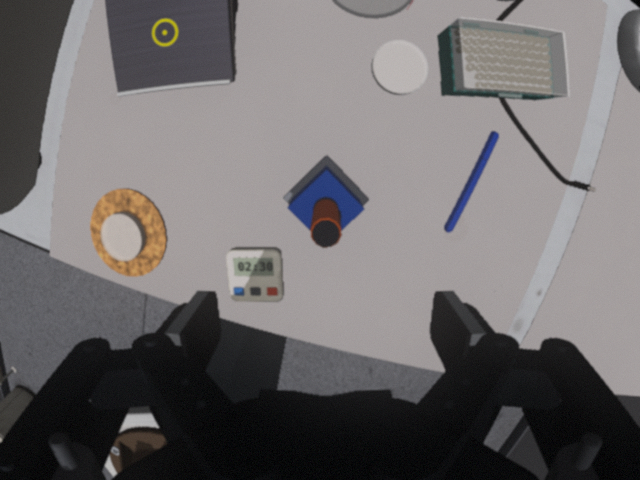

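The handle's dark top is at (326,233), the uncovered ring at (165,32), and the dish lies within the mat.

Run:
```python
from h import *
np.set_printoptions(precision=4,suppress=True)
s=dict(np.load("w4.npz"));T=dict(np.load("top1.npz"));T0=dict(np.load("top0.npz"));S=dict(np.load("scene0.npz"));yy,xx=np.mgrid[:480,:640]
v=s["image"].max(2);m=(v<60)&(xx>305)&(xx<347)&(yy>215)&(yy<252);e=cv2.fitEllipse(cv2.convexHull(big(m)[0]));print(e)
z=np.array([0,0,1.])
for h in(.151,.157): print(h,wpl(s,e[0],np.array([0,0,h]),z))
v=T0["image"].max(2);m=(v<70)&(xx>322)&(xx<346)&(yy>310)&(yy<332);t=cv2.minAreaRect(big(m)[0]);print(t)
c1,d1=wray(s,e[0]);c2,d2=ray(T0,t[0]);k=np.linalg.lstsq(np.c_[d1,-d2],c2-c1,rcond=None)[0];print("tri top",c1+k[0]*d1,c2+k[1]*d2)
H=hsv(S);m=(H[...,0]<15)&(H[...,1]>120)&(H[...,2]>50)&(xx>250)&(xx<275)&(yy>235)&(yy<300);b=cv2.boundingRect(big(m)[0]);print(b)
a=np.argwhere(m);print([ (y,xx[0][m[y]].min(),xx[0][m[y]].max()) for y in range(236,294,6) if m[y].any()])
for y in(240,242):print("scene top",tri(S,(262,y),T0,t[0]))
print("scene bottom at axis",[onz(S,(264,y),.06) for y in (284,288,292)])
# spot
p0=np.array([.608,-.26,.055]);u,l,n=plate()
Hh=hsv(s);m=(Hh[...,0]>22)&(Hh[...,0]<36)&(Hh[...,1]>90)&(xx>145)&(xx<186)&(yy>12)&(yy<54);print(m.sum());e=cv2.fitEllipse(cv2.convexHull(big(m)[0]));print(e,"spot w4",wpl(s,e[0],p0,n))
Hh=hsv(T);m=(Hh[...,0]>20)&(Hh[...,0]<38)&(Hh[...,1]>70)&(xx>255)&(xx<300)&(yy>195)&(yy<240);print(m.sum());e=cv2.fitEllipse(cv2.convexHull(big(m)[0]));c,d=ray(T,e[0]);print(e,"spot top",c+d*((p0-c)@n)/(d@n))
```

```text
((325.4266052246094, 233.18516540527344), (24.921621322631836, 25.209131240844727), 152.265625)
0.151 [ 0.4032 -0.3685  0.151 ]
0.157 [ 0.4047 -0.3688  0.157 ]
((333.0, 323.0), (8.0, 8.0), 90.0)
tri top [ 0.4031 -0.3684  0.1507] [ 0.403  -0.3687  0.1507]
(255, 243, 15, 41)
[(248, np.int64(255), np.int64(267)), (254, np.int64(256), np.int64(267)), (260, np.int64(257), np.int64(268)), (266, np.int64(257), np.int64(268)), (272, np.int64(257), np.int64(268)), (278, np.int64(258), np.int64(269))]
scene top (array([ 0.4042, -0.3691,  0.1526]), np.float64(0.002265092941102044))
scene top (array([ 0.4039, -0.3692,  0.149 ]), np.float64(0.0023196978924590176))
scene bottom at axis [array([ 0.4069, -0.361 ,  0.06  ]), array([ 0.4025, -0.3721,  0.06  ]), array([ 0.3982, -0.383 ,  0.06  ])]
374
((164.61697387695312, 31.92002296447754), (27.101802825927734, 29.183212280273438), 18.378345489501953) spot w4 [ 0.6083 -0.2597  0.0551]
108
((277.6102600097656, 217.6102752685547), (14.057594299316406, 14.424050331115723), 135.0) spot top [ 0.6083 -0.2609  0.0552]
```

Run:
```python
from h import *
from cell import bot, jaws, solver, snapshot
np.set_printoptions(precision=4,suppress=True)
u,l,n=plate();z=np.array([0,0,1.]);Rd=down(l,z,-1);R=down(l,n,-1);g=np.array([.4032,-.3688,.089]);sp=np.array([.6083,-.2603,.055])
bot.movel(g+z*.08,.25,Rd);print(bot.movel(g,.1,contact_N=8),bot.get_tcp_pos())
jaws.move_gripper(0.01);print(bot.get_opening(),bot.get_grasp_force(),bot.get_ft_force())
bot.movel(g+z*.08,.1);bot.movel(g+z*.13,.15)
bot.movel(sp+n*.17,.2,R);bot.movel(sp+n*.100,.1);bot.wait(.5)
print(bot.get_t(),bot.get_tcp_pos()-sp-n*.1,bot.get_ft_force(),bot.get_opening())
for k in("wrist","scene","top"):
    s=snapshot(k);np.savez(k+"5.npz",**s)
    if k=="wrist":w=s["image"]
    if k=="scene":c=s["image"]
a=cv2.resize(w[180:430,200:450],(400,400));b=cv2.resize(c[150:270,280:400],(400,400),interpolation=cv2.INTER_CUBIC)
cv2.imwrite("pics/v5.png",np.hstack([a,b])[...,::-1])
```

```text
False [ 0.4036 -0.3692  0.0896]
0.02098911812475604 58.39375913143158 [-0.1945 -0.2827  4.5239]
21.1833 [0.     0.     0.0002] [ 0.4761 -0.1522 -0.9073] 0.02049180027593566
```

View pics/v5.png

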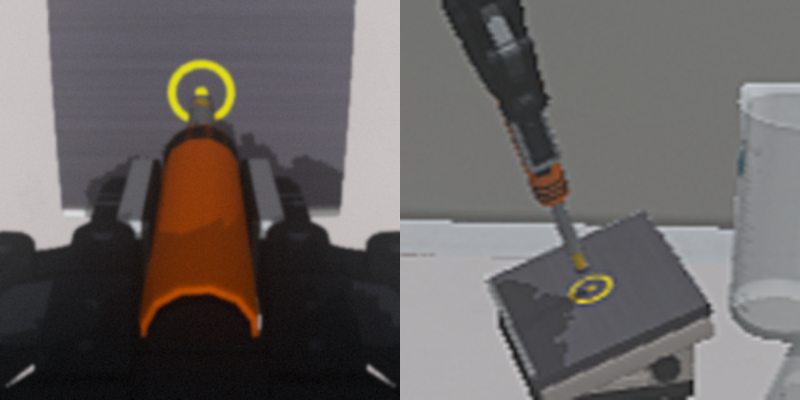

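The gauge is held in line, with its tip just short of the ring. I'll check the tilt by comparing the predicted axis projections with the observed stem.

Run:
```python
from h import *
np.set_printoptions(precision=2,suppress=True)
u,l,n=plate();sp=np.array([.6083,-.2603,.055]);W=dict(np.load("wrist5.npz"));S=dict(np.load("scene5.npz"));T=dict(np.load("top5.npz"))
def pr(s,p,fe=0):
    q=s["view"][:3,:3]@p+s["view"][:3,3];a=q[:2]/q[2]
    if fe: r=np.hypot(*q[:2]);a=q[:2]/r*np.arctan2(r,q[2])
    return a*s["fx"]+[s["cx"],s["cy"]]
for nm,a in(("foot",.016),("yellow top",.031),("stem top",.071),("grip",.116),("top",.162)):
    p=sp+n*a;print(nm,"wrist",pr(W,p,1),"scene",pr(S,p),"top",pr(T,p))
print("spot",pr(W,sp,1),pr(S,sp))
# observed stem/yellow/handle rows in scene: centre per row
im=S["image"].astype(int);H=hsv(S);yy,xx=np.mgrid[:480,:640];roi=(xx>308)&(xx<348)&(yy>195)&(yy<234)
for nm,m in(("orange",(H[...,0]<14)&(H[...,1]>110)&roi),("yellow",(H[...,0]>14)&(H[...,0]<34)&(H[...,1]>110)&roi)):
    print(nm,[(y,round(xx[y][m[y]].mean(),1),m[y].sum()) for y in range(195,234) if m[y].any()])
H=hsv(W);roi=(xx>305)&(xx<345)&(yy>215)&(yy<262);m=(H[...,0]>18)&(H[...,0]<36)&(H[...,1]>90)&roi
print("wrist yellow",[(y,xx[y][m[y]].tolist()) for y in range(228,250) if m[y].any()])
m=(H[...,0]<15)&(H[...,1]>120)&(xx>280)&(xx<370)&(yy>255)&(yy<375)
print("wrist orange",[(y,(xx[y][m[y]].min()+xx[y][m[y]].max())/2) for y in range(256,375,12) if m[y].any()])
g=im[218:238,322:344].max(2);print(g)
```

```text
foot wrist [326.01 243.62] scene [333.98 230.16] top [275.87 219.13]
yellow top wrist [326.06 250.7 ] scene [331.73 224.38] top [274.49 220.56]
stem top wrist [326.25 274.96] scene [325.52 208.45] top [270.56 224.63]
grip wrist [326.58 317.36] scene [318.19 189.62] top [265.68 229.69]
top wrist [327.14 394.04] scene [310.28 169.29] top [260.1  235.47]
spot [325.95 236.95] [336.34 236.23]
orange [(199, np.float64(326.5), np.int64(2)), (200, np.float64(326.0), np.int64(3)), (201, np.float64(324.8), np.int64(5)), (202, np.float64(324.1), np.int64(7)), (203, np.float64(323.5), np.int64(10)), (204, np.float64(323.7), np.int64(10)), (205, np.float64(323.6), np.int64(7)), (206, np.float64(325.5), np.int64(2)), (207, np.float64(324.9), np.int64(9)), (208, np.float64(327.0), np.int64(4)), (209, np.float64(325.0), np.int64(4)), (210, np.float64(325.5), np.int64(6)), (211, np.float64(324.0), np.int64(3))]
yellow [(226, np.float64(332.5), np.int64(2)), (227, np.float64(333.0), np.int64(3)), (228, np.float64(333.0), np.int64(3)), (229, np.float64(333.5), np.int64(2)), (230, np.float64(333.5), np.
[... 3300 characters left out ...]
9 105 114  84  80  88  94  95
   96  92  92  93]
 [ 92  92  93  94  95  94  93  95  97  96  81  67  66  72  88  96  93  93
   95  96  94  93]
 [ 92  92  93  93  96  96  94  94  96  97  95  91  94  97  99 113 122 121
  124 116  96  94]
 [ 93  92  93  94  95  97  95  93  94  96  99  97  96 131 180 173 152 151
  172 213 198 125]
 [ 93  93  94  93  94  97  97  94  94  97  97 136 158 116  98  97  96  97
  100 113 199 170]
 [ 92  94  93  93  93  96  97  96  95  96 160 173 116  97  94 115 106  96
   97  94 186 176]
 [ 96  94  94  94  94  96  98  97  96 160 158  94  96 103 144 181 144  98
   98 124 172 138]
 [ 96  94  94  95  94  94  98 101 107 167 142  85  67  67  95  96  99  95
  108 190 174  94]]
```

Predicted and observed positions agree to about 1 px: the foot at (333.5,231) in the scene and the stem centre at 329.2 on row 218. The gauge is square and on target, so I'll press slowly.

Run:
```python
from h import *
from cell import bot, jaws, solver, snapshot
np.set_printoptions(precision=4,suppress=True)
u,l,n=plate();sp=np.array([.6083,-.2603,.055])
def F(): 
    bot.wait(.15);return np.mean([bot.get_ft_force() for _ in range(5)],0)
bot.movel(sp+n*.090,.03);bot.wait(.3);f0=F();print(f0)
for d in(.086,.084,.082,.080,.078):
    bot.movel(sp+n*d,.01);f=F()-f0;a=(np.array(bot.get_tcp_pos())-sp)@n;print(d,a,f@n,f)
    if f@n>2.3: break
s=snapshot("scene");np.savez("scene6.npz",**s);w=snapshot("wrist")
cv2.imwrite("pics/v6.png",np.hstack([cv2.resize(w["image"][180:330,250:400],(400,400),interpolation=2),cv2.resize(s["image"][190:250,305:365],(400,400),interpolation=2)])[...,::-1])
print(bot.get_t())
```

```text
[ 0.0717 -0.3135 -0.1386]
0.086 0.08603923695521082 -0.982355058780875 [ 0.5621  0.0584 -0.8515]
0.084 0.08403036134501017 -1.0696993191571373 [ 0.6264  0.2186 -0.9355]
0.082 0.08204281543898428 -0.12051811329360619 [ 0.3978 -0.0208  0.0143]
0.08 0.08005359137769733 1.169283055409285 [-0.0409 -0.0477  1.2339]
0.078 0.07806378097043738 0.966282662065078 [ 0.1103 -0.6743  1.125 ]
25.0667
```

View pics/v6.png

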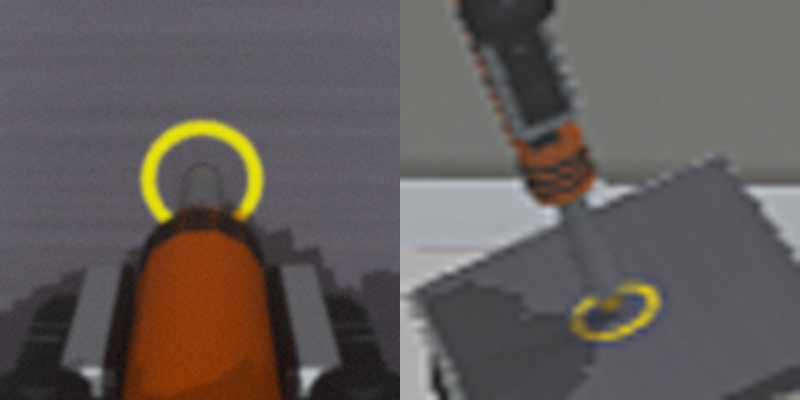

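The ring is centred around the tip, the gauge looks square, and a short stretch of yellow still shows. The force readings are noisy, so I'll average them on and off contact.

Run:
```python
from h import *
from cell import bot, jaws, solver, snapshot
u,l,n=plate();sp=np.array([.6083,-.2603,.055])
def F():
    bot.wait(.4);r=[]
    for _ in range(40): r.append(np.array(bot.get_ft_force())@n);bot.wait(.04)
    return np.mean(r),np.std(r)/40**.5
for d in(.078,.081,.088,.075,.078): 
    bot.movel(sp+n*d,.015);print(d,(np.array(bot.get_tcp_pos())-sp)@n,F(),bot.get_t())
```

```text
0.078 0.0780109348592164 (np.float64(1.8843932123643143), np.float64(0.06928204650371927)) 27.3833
0.081 0.08108609640780197 (np.float64(0.9128002110211548), np.float64(0.07132624445269789)) 29.8
0.088 0.0879695922437083 (np.float64(-0.7303501701313017), np.float64(0.07800265821801994)) 32.4833
0.075 0.07514341942729309 (np.float64(2.6517500914811136), np.float64(0.09339461733836622)) 35.5667
0.078 0.07810824791580571 (np.float64(1.5997208607873035), np.float64(0.07649437845944376)) 37.9833
```

Run:
```python
from h import *
from cell import bot, snapshot
s=snapshot("scene");w=snapshot("wrist")
print(bot.get_opening(),bot.get_grasp_force())
print(bot.sign_off())
```

```text
0.020552705609503428 58.76634657382965
the job is handed in; nothing more can be done
None
```

The job is handed in: the dish is flat and fully on the cork mat, and the gauge is held square on the spot inside the yellow ring, pressed in about 6 of its 12 mm with about 2.4 N.

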